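Slide a spacer along the rail into the corner pocket of a locating tray

ROBOT

A 6-joint arm with a two-finger parallel gripper is mounted at the origin on a cart in front of the work surface, level with it; the furniture and walls round the work are solid. World frame = base frame: x ahead of the robot, y to its left, z up, the work surface at z = 0. Lengths are in m, angles in rad, forces in N, time in s.
With the tool pointing down it reaches from about 0.225 to 0.725 m from the base axis. Payload 3.1 kg.
Tool frame: the origin (TCP) lies at the very end of the fingers, on their centre line; the grasp point (between the pads) lies 19 mm behind it; z points along the fingers, y is the direction in which the jaws open and shut (so a half turn about z gives the same grasp; the last joint's range is limited). The gripper opens to 85 mm and grips with 20 to 120 N. Pads are 22 mm wide; open, the fingers measure 114 mm over their backs; the gripper's body (76 mm by 85 mm) begins 54 mm behind the grasp point. The pads swing forward as they close: fully open they stand 13 mm farther back than shut.
Start: joints at [-1.255, 0.048, 0.099, 1.622, 0, 1.443], TCP at [0.225, -0.474, 0.231] pointing down, gripper open.
Joint ranges: [-2.91, 2.91], [-0.99, 1.94], [-1.21, 1.42], [-2.12, 2.29], [-1.49, 1.47], [-3.14, 3.14]. Speed limits (rad/s): [2.79, 2.79, 3.14, 3.14, 3.14, 3.14].

INTERFACE

Orientations are given as a rotation vector (axis times angle).
In Python, from plant import robot gives the robot as it stands.
- The arm moves only by the tool arm_command, never from a script. Its argument "series" is a list of rows, each a list of 7 numbers: the shift along the tool's x, y, z in units of 0.06 m (1.0 is 0.06 m), then the turn, a rotation vector about the tool's x, y, z in units of 10 degrees (1.0 is 10 degrees), then the opening, from 0 (shut) to 1 (fully open). A call has 1 to 20 rows; each row shifts and turns the commanded pose from where the row before left it, along the tool's axes as they then stand; what a row does not reach is not made up. A row lasts 1/8 s, in which the tool goes at most 62.5 mm and 10.7 degrees, less where a joint would pass 70% of its speed; a pose out of reach is approached as far as the arm can. A call with a number of a shift or a turn outside -1 to 1 is refused whole. A call with a gripper value outside its range is refused whole. The fingers move at their own pace and stop on an object; "grip_force" is the grip in N (left out, the last holds). Time passes only in rows, so rows that do not move let the fingers close. It gives the time, the measured TCP pose, the force and the opening at its end, in the units of the state.
- robot.get_obs(): the state, without advancing time (a new reading comes with each control period).
- robot.camera(name): name is "side" or "top"; returns a dict with "frame" (420x560x3 uint8, red, green, blue), "range_z" (420x560 float32, m along the optical axis (not along the pixel's ray), 0 where there is no reading), "fx", "fy", "cx", "cy" (pixels), "dist" ([k1, k2, p1, p2, k3] as OpenCV has them; the pictures are not rectified), "R" (3x3) and "t" (3): a world point X has camera coordinates R X + t. Camera axes: x right, y down, z forward; pixel columns grow to the right and rows downward; lengths in m; the calibration is good to about 2 mm. A picture is of the moment at which its call begins.
- robot.sign_off(): hands the job in, once; it reports no verdict.
Trained networks look in the newest picture that a camera, given by its name, has taken for a name from the list of things; names that differ only in an ending like _2 or _b are one class to them, and where a whole thing is asked for, a point or a joint stands for the part that bears it (a point fixed in the world has none). Each returns a list of dicts, best first, with "score" (0 to 1); they miss things now and then, are a little off and sometimes report something else, mostly with a low value. They report only what shows in the picture. A call takes as long as a camera call. They do not tell look-alikes from the thing itself.
- robot.boxes_of(camera, thing): "pixel" ([column, row] in pixels, amid what is visible of it).
The state is a dict: "time": time; "joint_positions": joint angles; "qvel": joint speeds; "tau": joint torques, N m; "ee_pos": TCP position; "orientation": TCP orientation; "ft_force": force on the tool from outside, world axes, zero at the start; "ft_torque": the same for the moment, N m; "opening": finger opening in m.
Only numpy, scipy, OpenCV 4.12 (cv2) and the standard library are available. Lean on these libraries where they do the work, as an engineer would, in place of code of your own. Each camera call takes 0.05 s, during which the arm holds its last target.

TASK

On the locating tray lies a loose square steel spacer with a hole. Using only the fingertips, push it back until one side lies flat against the long rail, then slide it along the rail, keeping it against the rail, into the corner pocket at the right-hand end, until it sits fully home and square against both the rail and the end stop. Do not lift or tip the spacer, do not move the brass weights and black cap that stand on the tray, and leave the spacer alone at the end.

Things in the scene. Friction and masses are not known exactly. Their poses are not given: they have to be found in the camera images.
- spacer: Loose square steel spacer, 40 x 40 x 20 mm high, with a plain vertical 15 mm through hole in its middle; about 0.12 kg, slides easily. Origin at the centre of its underside, x and y axes square to its sides, z up. It starts on the open bed at the left half of the tray, its centre 52 to 75 mm from the rail face, and turned by up to 0.5 rad from square.
- tray: Fixed locating tray with a dark steel bed and aluminium rail, 280 mm along its own y and 170 mm along its own x (x = -90 to +80 mm), turned by up to 0.35 rad. Origin on the bench; x points across the tray, away from the robot to the rail, y along the rail to the robot's left, z up. Its flat bed is 10 mm above the bench. A rail along the far side, an end stop at the right-hand end and a short lip form the corner pocket.
- rail_mid (a point): Middle of the upper inner edge of the aluminium rail. The rail runs the tray's whole length along tray y; its straight inner face is at tray x = +60 mm, its top 14 mm above the bed, 14 mm thick. The end stop, equally high, stands across the right-hand end from the rail to tray x = 0, its inner face at tray y = -125 mm.
- lip_end (a point): Upper inner edge of the pocket's front lip, where its straight part ends and the flare starts. Lip parallel to the rail, 12 mm thick, 14 mm high over the bed, inner face at tray x = +16.5 mm, from the stop to tray y = -99 mm; its flared end reaches tray y = -81 mm, x = -2 mm. Pocket 43.5 mm wide, open to +y and above; a spacer at home sticks out 14 mm past this point.
- pocket_home (a point): Point fixed to the tray, on the bed's top: where the centre of the spacer's underside lies when the spacer is home, touching rail and stop (tray x = +40 mm, y = -105 mm, z = 10 mm). Axes parallel to the tray's.
- weight_0: Larger brass calibration weight, 22 mm across, 30 mm high, standing loose on the front right part of the tray's bed; origin at the centre of its underside. Leave it.
- weight_1: Smaller brass calibration weight, 17 mm across, 24 mm high, standing loose on the front right part of the tray's bed; origin at the centre of its underside. Leave it.
- dust_cap: Black round dust cap, 28 mm across, 11 mm high, lying loose on the front right part of the tray's bed; origin at the centre of its underside. Leave it.
Not all that is in view belongs to the job. Of the things that look like the spacer, the larger one is meant.

How it is judged:
By the outcome, as a careful person would: the job done as asked, in the order asked, and still so for the second after the job is handed in, with the robot touching nothing.
It also fails if it takes over 51 s, if anything falls off the work surface, if the arm or the gripper's body presses on something with over 40 N, if the wrist force passes 120 N, or if a joint passes its speed limit or range.

## Working session

There is one attempt and no reset: what is moved stays moved. The work goes in short steps, Python scripts to look and compute and a tool call to move; the robot and the scene stay as the last step left them, time stands still between calls to the robot, and variables do not carry over. Pictures are saved under pics/ and viewed, and the job is handed in when it is done.

Besides the shell and the picture viewer there is one more tool, called after "Request:" in YAML: its name, and indented under it one key for each argument. arm_command: Moves the arm, as the interface text tells. Its arguments: {"type":"object","properties":{"series":{"type":"array"},"grip_force":{"type":"number"}},"required":["series"]}

```bash
ls; mkdir -p pics; cat > h.py <<'E'
import numpy as np, cv2
from plant import robot
from scipy.spatial.transform import Rotation as Ro
def cam(n,save=None):
    c=robot.camera(n)
    if save: cv2.imwrite('pics/'+save,c['frame'][:,:,::-1])
    return c
def K(c): return np.array([[c['fx'],0,c['cx']],[0,c['fy'],c['cy']],[0,0,1.]])
def ray(c,px,z):
    p=cv2.undistortPoints(np.array(px,float).reshape(-1,1,2),K(c),np.array(c['dist'],float)).reshape(-1,2)
    R=np.array(c['R']);t=np.array(c['t']);o=-R.T@t
    d=np.c_[p,np.ones(len(p))]@R
    return o+d*((z-o[2])/d[:,2])[:,None]
def proj(c,X):
    return cv2.projectPoints(np.array(X,float).reshape(-1,1,3),cv2.Rodrigues(np.array(c['R'],float))[0],np.array(c['t'],float),K(c),np.array(c['dist'],float))[0].reshape(-1,2)
def cloud(c):
    h,w=c['range_z'].shape
    u,v=np.meshgrid(np.arange(w),np.arange(h))
    p=cv2.undistortPoints(np.stack([u,v],-1).reshape(-1,1,2).astype(float),K(c),np.array(c['dist'],float)).reshape(-1,2)
    z=c['range_z'].reshape(-1,1)
    P=(np.c_[p,np.ones(len(p))]*z-np.array(c['t']))@np.array(c['R'])
    P[z[:,0]==0]=np.nan
    return P.reshape(h,w,3)
E
python3 - <<'E'
from h import *
for n in ('top','side'):
    c=cam(n,n+'0.png'); print(n,-np.array(c['R']).T@c['t'])
    for th in ('spacer','tray','rail_mid','lip_end','pocket_home','weight_0','weight_1','dust_cap'):
        print(th,[(np.round(b['pixel'],1),round(b['score'],2)) for b in robot.boxes_of(n,th)][:4])
print(robot.get_obs())
E
```

```text
pics
top [0.44400667 0.03928998 0.94115972]
spacer [(array([270.8, 214.3]), 0.82), (array([187. , 235.4]), 0.8), (array([287.8, 213.8]), 0.53)]
tray [(array([287.4, 209.6]), 0.71)]
rail_mid [(array([288.3, 211.1]), 0.7), (array([350.6, 229.1]), 0.3)]
lip_end [(array([291.3, 210.8]), 0.71)]
pocket_home [(array([286.8, 212.3]), 0.71)]
weight_0 [(array([306.4, 234.6]), 0.57), (array([329.3, 232.6]), 0.52), (array([290.3, 210.7]), 0.3)]
weight_1 [(array([306.4, 234.6]), 0.57), (array([329.3, 232.6]), 0.52), (array([290.3, 210.7]), 0.3)]
dust_cap [(array([348.3, 227.1]), 0.64)]
side [0.31890714 0.70873863 0.56016111]
spacer [(array([279.1, 324.4]), 0.87), (array([291. , 234.5]), 0.61), (array([293.2, 249.4]), 0.32)]
tray [(array([291.2, 249.1]), 0.61)]
rail_mid [(array([293.8, 247.1]), 0.89)]
lip_end [(array([291.6, 249.2]), 0.85)]
pocket_home [(array([290.6, 250.3]), 0.9)]
weight_0 [(array([331. , 201.8]), 0.75)]
weight_1 [(array([331. , 201.8]), 0.75)]
dust_cap [(array([333.6, 192.3]), 0.66)]
{'time': 0.9, 'joint_positions': array([-1.25479659e+00,  4.79838731e-02,  9.92357565e-02,  1.62198269e+00,
       -3.98006966e-05,  1.44298469e+00]), 'qvel': array([-0.00114407, -0.00130565, -0.00103906, -0.00056018, -0.00100732,
       -0.00092353]), 'tau': array([ 3.49878053e-05, -3.38641047e+01,  3.20156729e+01,  9.27341462e-04,
       -5.26657527e-05, -3.56835905e-06]), 'ee_pos': array([ 0.22540237, -0.47416376,  0.23133791]), 'orientation': array([ 3.06449290e+00,  6.91414736e-01, -5.25712726e-05]), 'ft_force': array([-1.27374977, -0.04590122, -0.13856032]), 'ft_torque': array([-0.00459711,  0.03876374,  0.01695842]), 'opening': 0.08501510449821124}
```

View pics/top0.png

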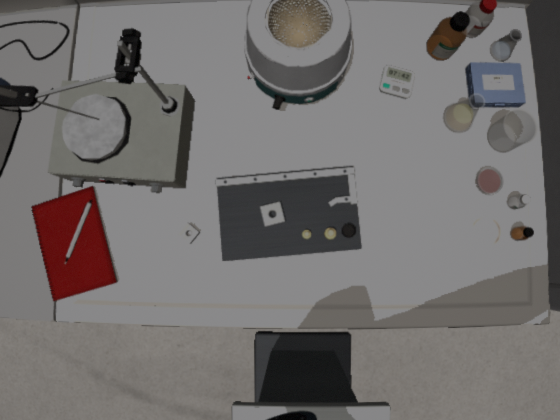

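View pics/side0.png

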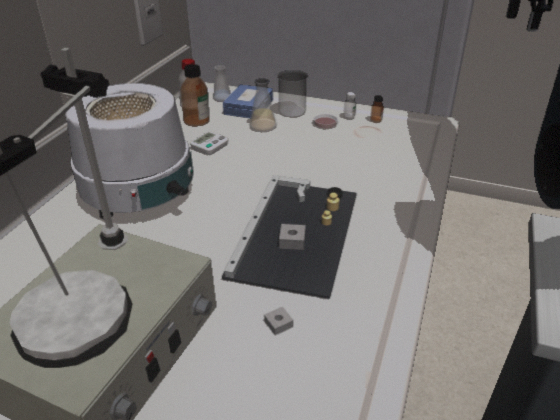

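```bash
python3 - <<'E'
import cv2
t=cv2.imread('pics/top0.png'); s=cv2.imread('pics/side0.png')
cv2.imwrite('pics/topz.png',cv2.resize(t[155:270,205:370],None,fx=4.8,fy=4.8,interpolation=cv2.INTER_CUBIC))
cv2.imwrite('pics/sidez.png',cv2.resize(s[170:295,225:365],None,fx=4.7,fy=4.7,interpolation=cv2.INTER_CUBIC))
E
```

```text
(no output)
```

View pics/topz.png

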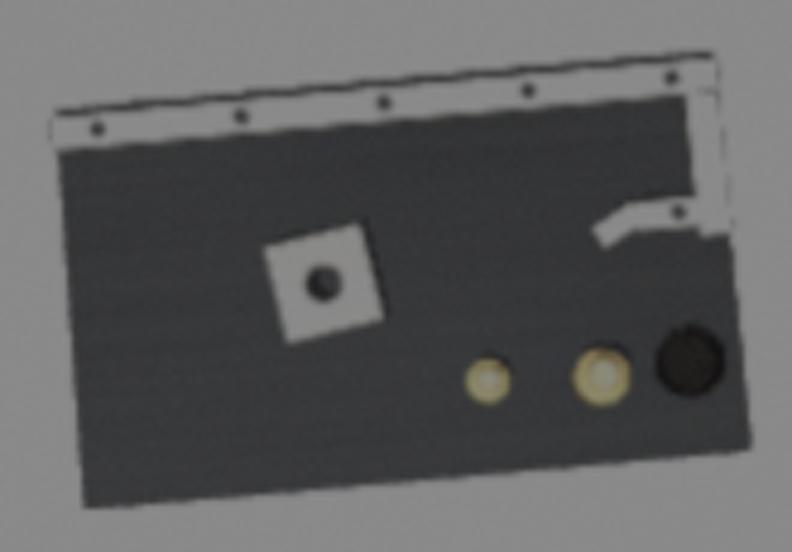

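View pics/sidez.png

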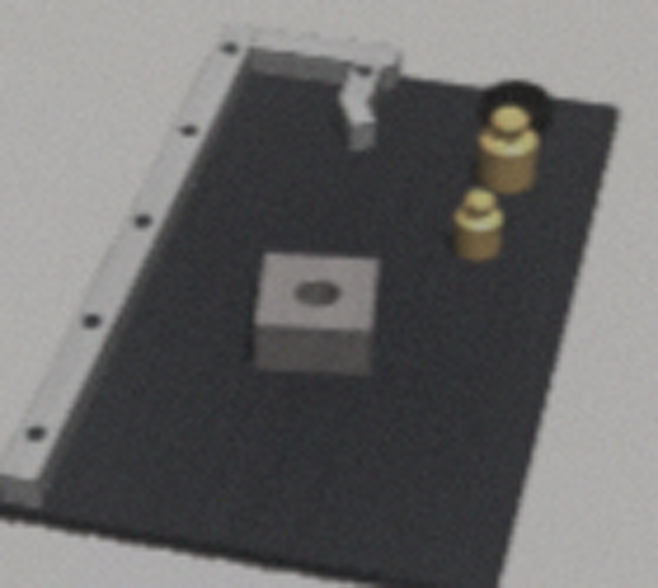

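```bash
cat > fit.py <<'E'
from h import *
from scipy.optimize import least_squares
from scipy.ndimage import map_coordinates
def W(p,pts): # p=(x,y,yaw)
    pts=np.array(pts,float); c,s=np.cos(p[2]),np.sin(p[2])
    return np.c_[p[0]+c*pts[:,0]-s*pts[:,1],p[1]+s*pts[:,0]+c*pts[:,1],pts[:,2]]
def seg(a,b,n=25,m=0.12):
    t=np.linspace(m,1-m,n)[:,None]; return (1-t)*np.array(a)+t*np.array(b)
def fit_edges(c,g,segs,p0,win=4,iters=6):
    """segs: (a,b,outward xy) dark->bright or any; strongest gradient near predicted"""
    p=np.array(p0,float)
    for it in range(iters):
        w=win if it<3 else 2.2
        X=[];N=[];M=[]
        for a,b,sg in segs:
            pts=seg(a,b); pr=proj(c,W(p,pts)); d=pr[-1]-pr[0]; d/=np.linalg.norm(d); n=np.array([-d[1],d[0]])
            off=np.arange(-w,w+.01,0.1)
            P=pr[:,None]+off[None,:,None]*n
            I=map_coordinates(g,[P[...,1],P[...,0]],order=3)
            G=np.gradient(I,axis=1)*sg
            k=G.argmax(1); ok=(G.max(1)>1.0)&(k>0)&(k<len(off)-1)
            q=pr+off[k][:,None]*n
            X.append(pts[ok]);M.append(q[ok]);N.append(np.repeat(n[None],ok.sum(),0))
        X=np.concatenate(X);M=np.concatenate(M);N=np.concatenate(N)
        f=lambda p:((proj(c,W(p,X))-M)*N).sum(1)
        r=least_squares(f,p,loss='soft_l1',f_scale=0.4,x_scale=[.01,.01,.05]); p=r.x
    return p,np.sqrt(np.mean(f(p)**2)),len(X)
E
cat > meas.py <<'E'
from fit import *
def gray(c): return cv2.GaussianBlur(c['frame'],(0,0),0.7).astype(float).mean(2)
E
python3 - <<'E'
from meas import *
c=cam('top','top1.png'); 
z2o=lambda l:[(205+(x+.5)/4.8-.5,155+(y+.5)/4.8-.5) for x,y in l]
zp=[(84,508,-90,140,10),(751,450,-90,-140,10),(60,150,60,140,24),(684,97,60,-125,24)]
M=np.array(z2o([a[:2] for a in zp])); T=np.array([a[2:] for a in zp])/1e3
r=least_squares(lambda p:(proj(c,W(p,T))-M).ravel(),[.44,.04,.0],x_scale=[.01,.01,.05])
print('tray coarse',r.x,r.fun.round(2))
p=r.x
g=gray(c)
# segs with both polarities tried: print profile sign by using stronger
segs=[((.060,.14,.024),(.060,-.125,.024)),((-.09,.14,.01),(-.09,-.14,.01)),((.05,.14,.01),(-.09,.14,.01)),((-.005,-.14,.01),(-.09,-.14,.01)),((.06,-.125,.024),(.016,-.125,.024))]
for s in segs:
    pts=seg(*s,n=9); pr=proj(c,W(p,pts)); d=pr[-1]-pr[0]; d/=np.linalg.norm(d); n=np.array([-d[1],d[0]])
    off=np.arange(-4,5); P=pr[:,None]+off[None,:,None]*n
    I=map_coordinates(g,[P[...,1],P[...,0]],order=1).mean(0); print(s,I.round())
# spacer from corners
sp=z2o([(265,245),(360,223),(384,320),(289,343)])
S=ray(c,sp,0.030); cs=S.mean(0); e=S[0]-S[1]; print('spacer',cs,np.arctan2(e[1],e[0])-np.pi/2, np.linalg.norm(np.diff(S,axis=0),axis=1))
sp=z2o([(325,284)]); print(ray(c,sp,0.030))
E
```

```text
tray coarse [0.54041301 0.0492414  0.08715707] [-0.13  0.14  0.69  0.58 -1.29 -0.3   0.71 -0.48]
((0.06, 0.14, 0.024), (0.06, -0.125, 0.024)) [134. 134. 133. 123.  96.  69.  56.  53.  53.]
((-0.09, 0.14, 0.01), (-0.09, -0.14, 0.01)) [ 57.  57.  60.  74. 102. 126. 136. 138. 138.]
((0.05, 0.14, 0.01), (-0.09, 0.14, 0.01)) [ 56.  56.  57.  66.  92. 122. 135. 138. 138.]
((-0.005, -0.14, 0.01), (-0.09, -0.14, 0.01)) [138. 138. 137. 131. 110.  79.  59.  54.  51.]
((0.06, -0.125, 0.024), (0.016, -0.125, 0.024)) [137. 138. 137. 132. 114.  82.  60.  54.  53.]
spacer [0.53158551 0.08011457 0.03      ] 0.23149762048586053 [0.04002621 0.04112258 0.03991699]
[[0.53102451 0.07988848 0.03      ]]
```

```bash
cat >> meas.py <<'E'
TOPT=[((.060,.14,.024),(.060,-.125,.024),-1),((-.09,.14,.01),(-.09,-.14,.01),1),((.05,.14,.01),(-.09,.14,.01),1),((-.005,-.14,.01),(-.09,-.14,.01),-1),((.06,-.125,.024),(.016,-.125,.024),-1)]
a=.02
TOPS=[((a,a,.03),(a,-a,.03)),((a,-a,.03),(-a,-a,.03)),((-a,-a,.03),(-a,a,.03)),((-a,a,.03),(a,a,.03))]
def sgn(c,g,segs,p):
    out=[]
    for s in segs:
        pr=proj(c,W(p,seg(*s[:2],n=9))); d=pr[-1]-pr[0]; d/=np.linalg.norm(d); n=np.array([-d[1],d[0]])
        m=lambda o: map_coordinates(g,[(pr+o*n)[:,1],(pr+o*n)[:,0]],order=1).mean()
        out.append((s[0],s[1],np.sign(m(2.5)-m(-2.5))))
    return out
def tray2(ps,pt):
    c,s=np.cos(pt[2]),np.sin(pt[2]); d=np.array(ps[:2])-pt[:2]
    return np.array([(c*d[0]+s*d[1])*1e3,(-s*d[0]+c*d[1])*1e3,ps[2]-pt[2]])
E
python3 - <<'E'
from meas import *
c=cam('top'); g=gray(c)
pt=fit_edges(c,g,TOPT,[.5404,.0492,.0872]); print('tray top',pt)
s0=[.5315,.0800,.2315]
ps=fit_edges(c,g,sgn(c,g,TOPS,s0),s0); print('spacer top',ps, tray2(ps[0],pt[0]))
c=cam('side'); g=gray(c); 
im=c['frame'][:,:,::-1].copy()
TS=[((-.09,.14,.01),(-.09,-.14,.01)),((.074,.14,.024),(.074,-.14,.024)),((.06,.14,.024),(.06,-.12,.024))]
print('side overlay'); 
P=np.vstack([seg(*s,n=60,m=0) for s in TS+[((.06,.14,.01),(-.09,.14,.01)),((.06,-.125,.024),(0,-.125,.024))]])
for u,v in proj(c,W(pt[0],P)): cv2.circle(im,(int(round(u)),int(round(v))),0,(0,0,255),-1)
P=np.vstack([seg(*s,n=20,m=0) for s in TOPS])
for u,v in proj(c,W(ps[0],P)): cv2.circle(im,(int(round(u)),int(round(v))),0,(0,255,0),-1)
cv2.imwrite('pics/ov1.png',cv2.resize(im[170:295,225:365],None,fx=4.7,fy=4.7,interpolation=cv2.INTER_NEAREST))
for s in (TOPS,):
    q=fit_edges(c,g,sgn(c,g,TOPS,ps[0]),ps[0]); print('spacer side',q)
    TSs=[t for t in sgn(c,g,[TS[0]],pt[0])+[((.06,-.125,.024),(.02,-.125,.024),1)]]
    print([t[2] for t in TSs])
for th in('weight_0','weight_1','dust_cap'): pass
ct=cam('top')
px=[(205+(x+.5)/4.8-.5,155+(y+.5)/4.8-.5) for x,y in ((487,380),(601,376),(690,360))]
for w,z in zip(px,(.034,.04,.021)): X=ray(ct,[w],z)[0]; print(X, tray2([X[0],X[1],0],pt[0]))
print(robot.get_obs()['time'])
E
```

```text
tray top (array([0.54040317, 0.05020976, 0.09242753]), np.float64(0.21540366173123432), 125)
spacer top (array([0.53149104, 0.08060355, 0.25291864]), np.float64(0.2014886637673984), 100) [-6.06885781 31.08661233  0.16049111]
side overlay
spacer side (array([0.53259558, 0.0794981 , 0.25606411]), np.float64(0.1449043534730583), 100)
[np.float64(1.0), 1]
[0.4917496  0.01374629 0.034     ] [-51.81132928 -31.81729555  -0.09242753]
[ 0.4931539  -0.03199585  0.04      ] [-54.63483806 -77.49380165  -0.09242753]
[ 0.50083593 -0.07023441  0.021     ] [-5.05148590e+01 -1.16278169e+02 -9.24275292e-02]
1.1
```

View pics/ov1.png

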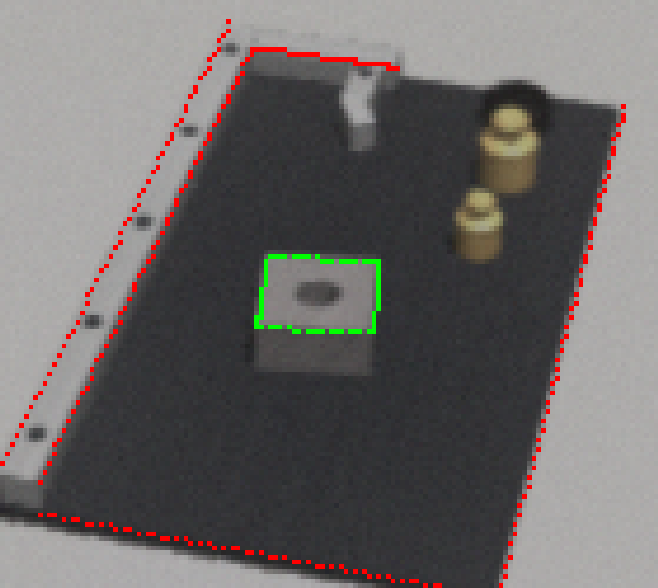

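```bash
cat > plan.py <<'E'
from h import *
PT=np.array([.5404,.0502,.0924])
def t2w(x,y,z): # tray mm
    c,s=np.cos(PT[2]),np.sin(PT[2]); return np.array([PT[0]+(c*x-s*y)/1e3,PT[1]+(s*x+c*y)/1e3,z/1e3])
def w2t(p):
    c,s=np.cos(PT[2]),np.sin(PT[2]); d=np.array(p[:2])-PT[:2]; return np.array([(c*d[0]+s*d[1])*1e3,(-s*d[0]+c*d[1])*1e3,p[2]*1e3])
def state():
    o=robot.get_obs(); R=Ro.from_rotvec(o['orientation']); x=R.apply([1,0,0])
    print('t %.2f'%o['time'],'tray',w2t(o['ee_pos']).round(1),'yaw-rel %.2f'%np.degrees((np.arctan2(x[1],x[0])-PT[2])%(2*np.pi)),'z',R.apply([0,0,1]).round(4),'F',o['ft_force'].round(1),'op %.3f'%o['opening'],'q',o['joint_positions'].round(2))
    return o,R
def rows(target,yawrel,n):
    o,R=state(); p=np.array(o['ee_pos']); tgt=t2w(*target)
    y=PT[2]+np.radians(yawrel); Rt=Ro.from_matrix(np.array([[np.cos(y),np.sin(y),0],[np.sin(y),-np.cos(y),0],[0,0,-1]]).T.T)
    rel=(R.inv()*Rt).as_rotvec()
    for k in range(n):
        s=R.inv().apply((tgt-p)/(n-k))/0.06; s=s.round(2); t=(np.degrees(rel)/10/n).round(2)
        print([float(v)+0 for v in s]+[float(v)+0 for v in t])
        p=p+R.apply(s*.06); R=R*Ro.from_rotvec(np.radians(t*10))
E
python3 - <<'E'
from plan import *
rows((-61,31,90),180,17)
E
```

```text
t 1.10 tray [-362.  -493.   231.3] yaw-rel 20.13 z [-0. -0. -1.] F [-0.5 -0.1 -0.2] op 0.085 q [-1.25  0.05  0.1   1.62 -0.    1.44]
[0.45, -0.38, 0.14, 0.0, 0.0, -0.94]
[0.51, -0.3, 0.14, 0.0, 0.0, -0.94]
[0.55, -0.21, 0.14, 0.0, 0.0, -0.94]
[0.58, -0.12, 0.14, 0.0, 0.0, -0.94]
[0.59, -0.03, 0.14, 0.0, 0.0, -0.94]
[0.59, 0.07, 0.14, 0.0, 0.0, -0.94]
[0.57, 0.17, 0.14, 0.0, 0.0, -0.94]
[0.53, 0.26, 0.14, 0.0, 0.0, -0.94]
[0.48, 0.34, 0.14, 0.0, 0.0, -0.94]
[0.42, 0.42, 0.14, 0.0, 0.0, -0.94]
[0.35, 0.48, 0.14, 0.0, 0.0, -0.94]
[0.27, 0.53, 0.14, 0.0, 0.0, -0.94]
[0.18, 0.57, 0.14, 0.0, 0.0, -0.94]
[0.08, 0.59, 0.13, 0.0, 0.0, -0.94]
[-0.02, 0.59, 0.14, 0.0, 0.0, -0.94]
[-0.11, 0.58, 0.13, 0.0, 0.0, -0.94]
[-0.21, 0.56, 0.14, 0.0, 0.0, -0.94]
```

Request:
arm_command:
  series:
    - [0.45,-0.38,0.14,0,0,-0.94,0]
    - [0.51,-0.3,0.14,0,0,-0.94,0]
    - [0.55,-0.21,0.14,0,0,-0.94,0]
    - [0.58,-0.12,0.14,0,0,-0.94,0]
    - [0.59,-0.03,0.14,0,0,-0.94,0]
    - [0.59,0.07,0.14,0,0,-0.94,0]
    - [0.57,0.17,0.14,0,0,-0.94,0]
    - [0.53,0.26,0.14,0,0,-0.94,0]
    - [0.48,0.34,0.14,0,0,-0.94,0]
    - [0.42,0.42,0.14,0,0,-0.94,0]
    - [0.35,0.48,0.14,0,0,-0.94,0]
    - [0.27,0.53,0.14,0,0,-0.94,0]
    - [0.18,0.57,0.14,0,0,-0.94,0]
    - [0.08,0.59,0.13,0,0,-0.94,0]
    - [-0.02,0.59,0.14,0,0,-0.94,0]
    - [-0.11,0.58,0.13,0,0,-0.94,0]
    - [-0.21,0.56,0.14,0,0,-0.94,0]
    - [0,0,0,0,0,0,0]
  grip_force: 60

```text
time: 3.35
ee_pos: [0.4768, 0.0773, 0.0889]
orientation: [0.148, -3.137, -0.001]
ft_force: [0.2, 0.2, -0.3]
opening: -0.0002
```

```bash
python3 - <<'E'
from plan import *
rows((-61,31,17),180,4)
E
```

```text
t 3.35 tray [-60.8  32.9  88.9] yaw-rel 180.12 z [-1.2e-03  4.0e-04 -1.0e+00] F [ 0.2  0.2 -0.3] op -0.000 q [ 0.02 -0.04 -0.28  1.34  0.   -0.07]
[0.0, -0.01, 0.3, 0.0, 0.0, 0.0]
[0.0, -0.01, 0.3, 0.0, 0.0, 0.0]
[0.0, -0.01, 0.3, 0.0, 0.0, 0.0]
[0.0, 0.0, 0.3, 0.0, 0.0, 0.0]
```

Request:
arm_command:
  series:
    - [0,-0.01,0.3,0,0,0,0]
    - [0,-0.01,0.3,0,0,0,0]
    - [0,-0.01,0.3,0,0,0,0]
    - [0,0,0.3,0,0,0,0]
    - [0,0,0,0,0,0,0]
    - [-0.1,0,0,0,0,0,0]
    - [-0.1,0,0,0,0,0,0]
    - [-0.1,0,0,0,0,0,0]
    - [-0.06,0,0,0,0,0,0]
    - [-0.06,0,0,0,0,0,0]
    - [-0.06,0,0,0,0,0,0]
    - [-0.06,0,0,0,0,0,0]
    - [-0.06,0,0,0,0,0,0]
    - [-0.06,0,0,0,0,0,0]

```text
time: 5.1
ee_pos: [0.5167, 0.0774, 0.0177]
orientation: [0.143, -3.138, -0.0]
ft_force: [-0.8, 0.3, 0.8]
opening: -0.0004
```

```bash
cat > look.py <<'E'
import sys
from plan import *
name=sys.argv[1]
o,R=state()
a=cam('top')['frame'][140:275,200:375,::-1]; b=cam('side')['frame'][150:300,215:375,::-1]
a=cv2.resize(a,(700,540),interpolation=cv2.INTER_CUBIC)
b=cv2.resize(b,(640,600),interpolation=cv2.INTER_CUBIC)
cv2.imwrite('pics/%s_t.png'%name,a); cv2.imwrite('pics/%s_s.png'%name,b)
E
python3 look.py p1
```

```text
t 5.10 tray [-21.1  29.3  17.7] yaw-rel 179.93 z [-0.  0. -1.] F [-0.8  0.3  0.8] op -0.000 q [ 0.02  0.11 -0.27  1.2   0.   -0.07]
```

View pics/p1_s.png

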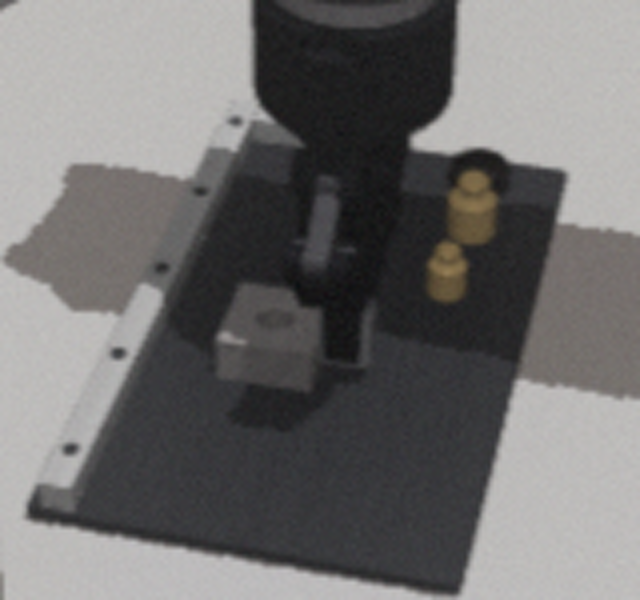

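View pics/p1_t.png

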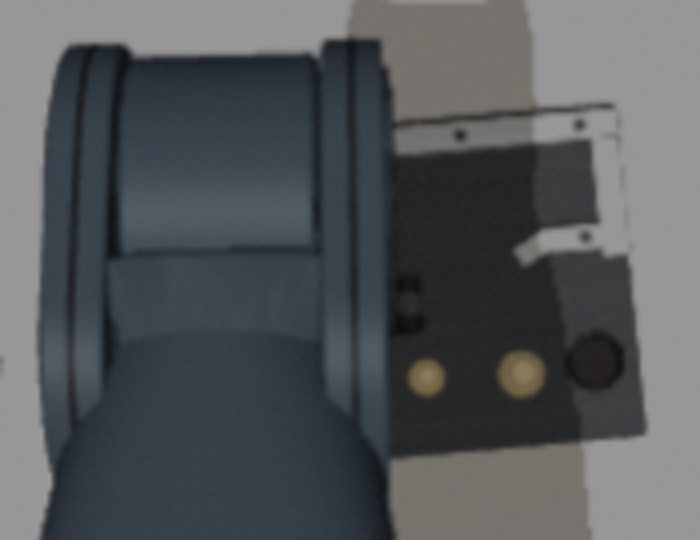

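Request:
arm_command:
  series:
    - [-0.06,0,0,0,0,0,0]
    - [-0.06,0,0,0,0,0,0]
    - [-0.06,0,0,0,0,0,0]
    - [-0.06,0,0,0,0,0,0]
    - [-0.06,0,0,0,0,0,0]
    - [-0.06,0,0,0,0,0,0]
    - [-0.05,0,0,0,0,0,0]
    - [0,0,0,0,0,0,0]

```text
time: 6.2
ee_pos: [0.5416, 0.0796, 0.0178]
orientation: [-0.143, 3.137, -0.0]
ft_force: [0.7, -0.2, -0.5]
opening: -0.0002
```

```bash
python3 look.py p2
```

```text
t 6.20 tray [ 3.9 29.2 17.8] yaw-rel 179.93 z [ 9.e-04  0.e+00 -1.e+00] F [ 0.7 -0.2 -0.5] op -0.000 q [ 0.02  0.17 -0.2   1.2   0.   -0.07]
```

View pics/p2_s.png

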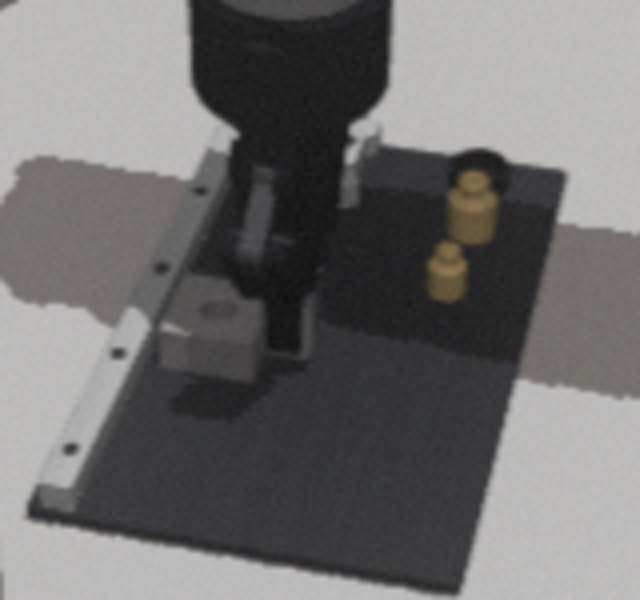

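Request:
arm_command:
  series:
    - [-0.03,0,0,0,0,0,0]
    - [-0.03,0,0,0,0,0,0]
    - [-0.02,0,0,0,0,0,0]
    - [0,0,0,0,0,0,0]

```text
time: 6.8
ee_pos: [0.5459, 0.0801, 0.0177]
orientation: [-0.143, 3.138, 0.0]
ft_force: [-1.0, 1.1, 1.7]
opening: -0.0
```

Request:
arm_command:
  series:
    - [-0.02,0,0,0,0,0,0]
    - [-0.02,0,0,0,0,0,0]
    - [0,0,0,0,0,0,0]

```text
time: 7.18
ee_pos: [0.548, 0.0802, 0.0176]
orientation: [0.143, -3.138, 0.0]
ft_force: [-1.9, -1.3, 1.1]
opening: 0.0001
```

Request:
arm_command:
  series:
    - [-0.02,0,0,0,0,0,0]
    - [-0.02,0,0,0,0,0,0]
    - [0,0,0,0,0,0,0]

```text
time: 7.55
ee_pos: [0.548, 0.0802, 0.0176]
orientation: [0.143, -3.133, 0.001]
ft_force: [-7.0, -1.4, 5.8]
opening: 0.0002
```

```bash
python3 look.py p3
```

```text
t 7.55 tray [10.4 29.2 17.6] yaw-rel 179.94 z [-5.2e-03 -7.0e-04 -1.0e+00] F [-7.  -1.4  5.8] op 0.000 q [ 0.02  0.19 -0.18  1.21 -0.   -0.07]
```

View pics/p3_s.png

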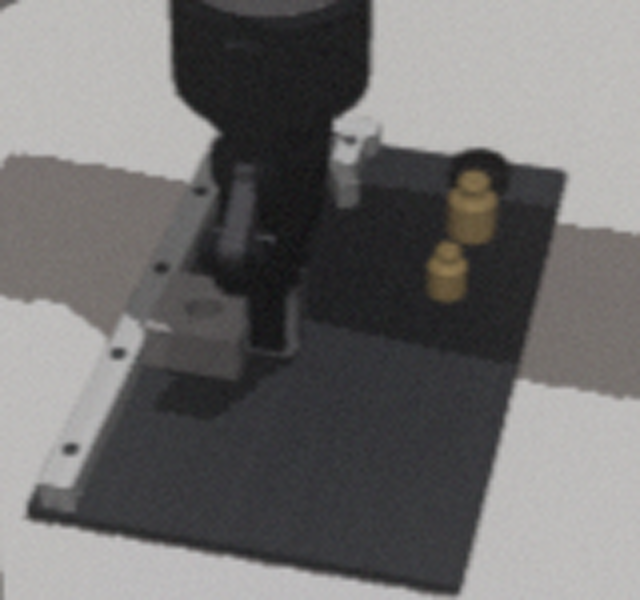

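Request:
arm_command:
  series:
    - [0.1,0,0,0,0,0,0]
    - [0.2,0,0,0,0,0,0]
    - [0.1,0,-0.2,0,0,0,0]
    - [0,0,-0.5,0,0,0,0]
    - [0,0,-0.5,0,0,0,0]
    - [0,0.3,-0.3,0,0,0,0]
    - [0,0.5,0,0,0,0,0]
    - [0,0.6,0,0,0,0,0]
    - [0,0.6,0,0,0,0,0]
    - [0,0,0,0,0,0,0]

```text
time: 8.9
ee_pos: [0.5148, 0.201, 0.1078]
orientation: [0.15, -3.138, -0.002]
ft_force: [-0.7, -0.1, 0.2]
opening: -0.0001
```

```bash
python3 look.py p4;python3 - <<'E'
from plan import *
rows((38,88,80),270,10)
E
```

```text
t 8.90 tray [-11.6 152.5 107.8] yaw-rel 180.19 z [-1.e-04  1.e-03 -1.e+00] F [-0.7 -0.1  0.2] op -0.000 q [ 0.25  0.13 -0.06  1.38  0.    0.15]
t 9.00 tray [-11.4 150.1 107.7] yaw-rel 180.03 z [-2.e-04 -3.e-04 -1.e+00] F [ 0.2 -0.4 -0.2] op -0.000 q [ 0.25  0.13 -0.06  1.38 -0.    0.15]
[-0.08, -0.1, 0.05, 0.0, 0.0, -0.9]
[-0.07, -0.12, 0.05, 0.0, 0.0, -0.9]
[-0.05, -0.12, 0.05, 0.0, 0.0, -0.9]
[-0.03, -0.13, 0.04, 0.0, 0.0, -0.9]
[0.0, -0.13, 0.05, 0.0, 0.0, -0.9]
[0.02, -0.13, 0.04, 0.0, 0.0, -0.9]
[0.04, -0.13, 0.05, 0.0, 0.0, -0.9]
[0.05, -0.12, 0.04, 0.0, 0.0, -0.9]
[0.07, -0.11, 0.05, 0.0, 0.0, -0.9]
[0.09, -0.1, 0.04, 0.0, 0.0, -0.9]
```

View pics/p4_s.png

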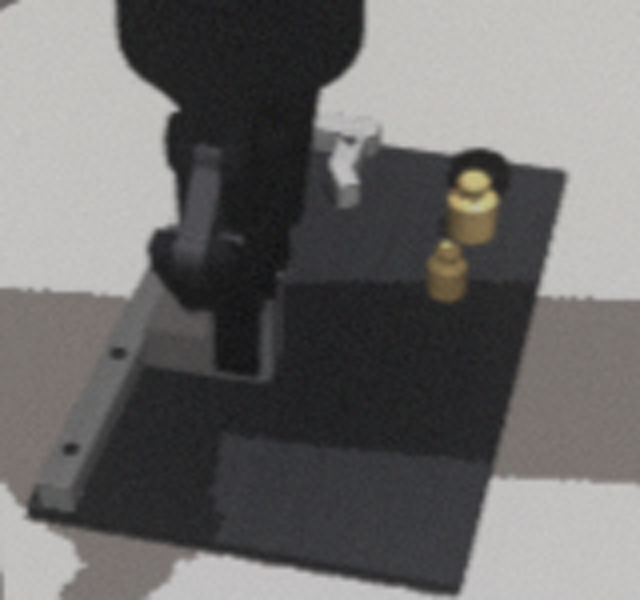

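View pics/p4_t.png

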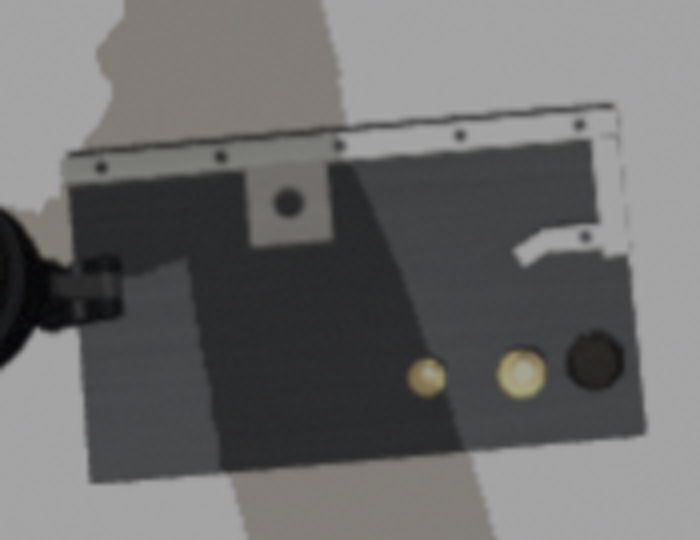

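```bash
cat > sp.py <<'E'
import sys
from meas import *
from plan import PT,t2w
x,y=float(sys.argv[1]),float(sys.argv[2]); cn=sys.argv[3]; ed=[int(k) for k in sys.argv[4]]
c=cam(cn); g=gray(c); s0=np.r_[t2w(x,y,0)[:2],PT[2]]
q=fit_edges(c,g,sgn(c,g,[TOPS[i] for i in ed],s0),s0); print(q[1:],tray2(q[0],PT))
E
python3 sp.py 40 31 top 123
```

```text
(np.float64(0.18902646552780158), 75) [ 3.96346310e+01  2.77281283e+01 -2.31478042e-03]
```

Request:
arm_command:
  series:
    - [-0.08,-0.1,0.05,0,0,-0.9,0]
    - [-0.07,-0.12,0.05,0,0,-0.9,0]
    - [-0.05,-0.12,0.05,0,0,-0.9,0]
    - [-0.03,-0.13,0.05,0,0,-0.9,0]
    - [0,-0.13,0.05,0,0,-0.9,0]
    - [0.02,-0.13,0.05,0,0,-0.9,0]
    - [0.04,-0.13,0.05,0,0,-0.9,0]
    - [0.05,-0.12,0.05,0,0,-0.9,0]
    - [0.07,-0.11,0.05,0,0,-0.9,0]
    - [0.09,-0.1,0.05,0,0,-0.9,0]
    - [0,0,0,0,0,0,0]
    - [0,0,0,0,0,0,0]

```text
time: 10.55
ee_pos: [0.5705, 0.1402, 0.0778]
orientation: [2.317, -2.121, -0.0]
ft_force: [-0.4, 0.2, -0.1]
opening: 0.0
```

```bash
python3 - <<'E'
from plan import *
rows((38,85,17.5),270,4)
E
```

```text
t 10.55 tray [38.3 86.8 77.8] yaw-rel 269.75 z [-3.e-04  1.e-04 -1.e+00] F [-0.4  0.2 -0.1] op 0.000 q [ 0.13  0.23 -0.01  1.34  0.   -1.53]
[0.01, 0.0, 0.25, 0.0, 0.0, -0.01]
[0.01, 0.0, 0.25, 0.0, 0.0, -0.01]
[0.01, 0.0, 0.25, 0.0, 0.0, -0.01]
[0.0, 0.0, 0.26, 0.0, 0.0, -0.01]
```

Request:
arm_command:
  series:
    - [0,0.01,0.25,0,0,-0.01,0]
    - [0,0.01,0.25,0,0,-0.01,0]
    - [0,0.01,0.25,0,0,0,0]
    - [0,0,0.25,0,0,0,0]
    - [0.1,0,0,0,0,0,0]
    - [0.1,0,0,0,0,0,0]
    - [0.1,0,0,0,0,0,0]
    - [0.1,0,0,0,0,0,0]
    - [0.04,0,0,0,0,0,0]
    - [0.04,0,0,0,0,0,0]
    - [0.04,0,0,0,0,0,0]
    - [0.06,-0.002,0,0,0,0,0]
    - [0.06,-0.002,0,0,0,0,0]
    - [0.06,-0.002,0,0,0,0,0]
    - [0.06,-0.002,0,0,0,0,0]
    - [0.06,-0.002,0,0,0,0,0]

```text
time: 12.55
ee_pos: [0.5739, 0.0914, 0.0176]
orientation: [2.324, -2.113, -0.001]
ft_force: [-2.1, 2.4, 1.1]
opening: -0.0002
```

```bash
python3 look.py p5; python3 sp.py 40 17 top 12; python3 sp.py 40 17 side 23
```

```text
t 12.55 tray [37.1 37.9 17.6] yaw-rel 270.14 z [-6.e-04 -0.e+00 -1.e+00] F [-2.1  2.4  1.1] op -0.000 q [ 0.04  0.25 -0.1   1.22 -0.   -1.62]Traceback (most recent call last):
  File "sp.py", line 6, in <module>
    q=fit_edges(c,g,sgn(c,g,[TOPS[i] for i in ed],s0),s0); print(q[1:],tray2(q[0],PT))
  File "fit.py", line 26, in fit_edges
    r=least_squares(f,p,loss='soft_l1',f_scale=0.4,x_scale=[.01,.01,.05]); p=r.x
    return func(*args, **kwargs)
    vector_fun = VectorFunction(
        fun_wrapped,
    ...<6 lines>...
        workers=workers
    )
    self._update_fun()
    ~~~~~~~~~~~~~~~~^^
    self.f = self.fun_wrapped(xp_copy(self.x))
             ~~~~~~~~~~~~~~~~^^^^^^^^^^^^^^^^^
    return np.atleast_1d(self.fun(x))
                         ~~~~~~~~^^^
    return self.f(x, *self.args, **self.kwargs)
           ~~~~~~^^^^^^^^^^^^^^^^^^^^^^^^^^^^^^
  File "fit.py", line 25, in <lambda>
    f=lambda p:((proj(c,W(p,X))-M)*N).sum(1)
                 ~~~~^^^^^^^^^^
  File "h.py", line 15, in proj
    return cv2.projectPoints(np.array(X,float).reshape(-1,1,3),cv2.Rodrigues(np.array(
[... 452 characters left out ...]
rint(q[1:],tray2(q[0],PT))
  File "fit.py", line 26, in fit_edges
    r=least_squares(f,p,loss='soft_l1',f_scale=0.4,x_scale=[.01,.01,.05]); p=r.x
  File "fit.py", line 25, in <lambda>
    f=lambda p:((proj(c,W(p,X))-M)*N).sum(1)
                 ~~~~^^^^^^^^^^
  File "h.py", line 15, in proj
    return cv2.projectPoints(np.array(X,float).reshape(-1,1,3),cv2.Rodrigues(np.array(c['R'],float))[0],np.array(c['t'],float),K(c),np.array(c['dist'],float))[0].reshape(-1,2)
           ^^^^^^^^^^^^^^^^^^^^^^^^^^^^^^^^^^^^^^^^^^^^^^^^^^^^^^^^^^^^^^^^^^^^^^^^^^^^^^^^^^^^^^^^^^^^^^^^^^^^^^^^^^^^^^^^^^^^^^^^^^^^^^^^^^^^^^^^^^^^^^^^^^^^^^^^^^^^^^
AttributeError: 'NoneType' object has no attribute 'reshape'
```

View pics/p5_s.png

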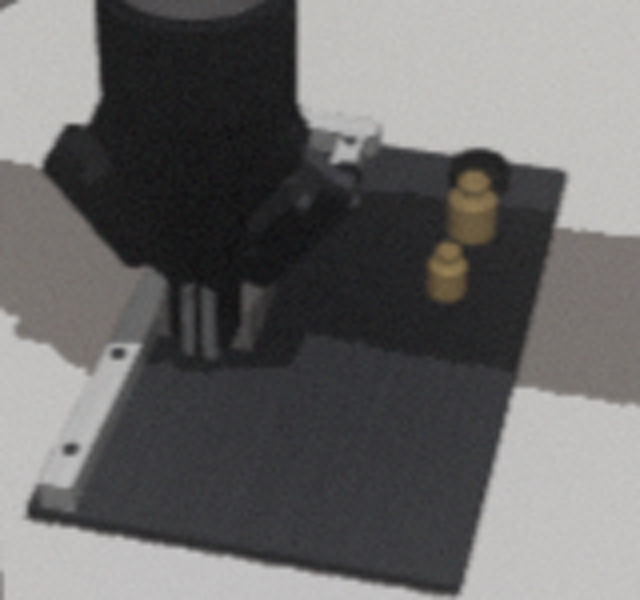

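View pics/p5_t.png

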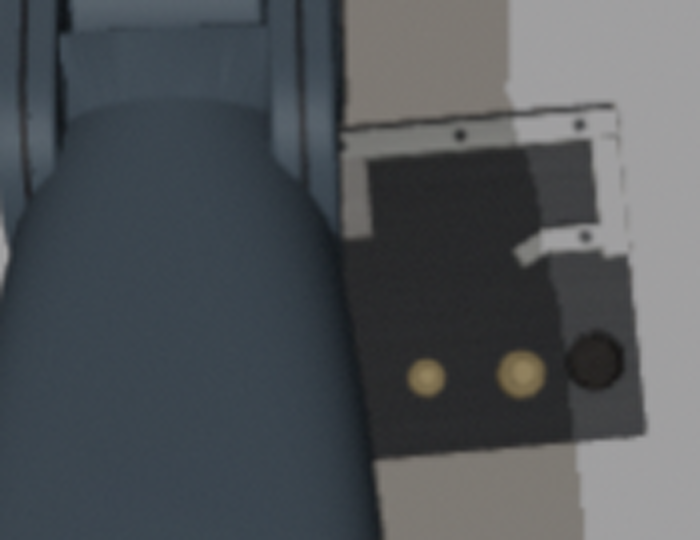

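Request:
arm_command:
  series:
    - [0.08,-0.003,0,0,0,0,0]
    - [0.08,-0.003,0,0,0,0,0]
    - [0.08,-0.003,0,0,0,0,0]
    - [0.08,-0.003,0,0,0,0,0]
    - [0.08,-0.003,0,0,0,0,0]
    - [0.08,-0.003,0,0,0,0,0]
    - [0.08,-0.003,0,0,0,0,0]
    - [0.08,-0.003,0,0,0,0,0]
    - [0.08,-0.003,0,0,0,0,0]
    - [0.08,-0.003,0,0,0,0,0]
    - [0.08,-0.003,0,0,0,0,0]
    - [0.08,-0.003,0,0,0,0,0]
    - [0.08,-0.003,0,0,0,0,0]
    - [0.08,-0.003,0,0,0,0,0]
    - [0.06,-0.002,0,0,0,0,0]

```text
time: 14.62
ee_pos: [0.5837, 0.0207, 0.0177]
orientation: [2.324, -2.114, 0.001]
ft_force: [-0.7, 1.5, 0.0]
opening: 0.0001
```

```bash
python3 look.py p6
```

```text
t 14.62 tray [ 40.4 -33.4  17.7] yaw-rel 270.12 z [ 4.e-04 -6.e-04 -1.e+00] F [-0.7  1.5  0. ] op 0.000 q [-0.08  0.26 -0.09  1.22 -0.   -1.74]
```

View pics/p6_s.png

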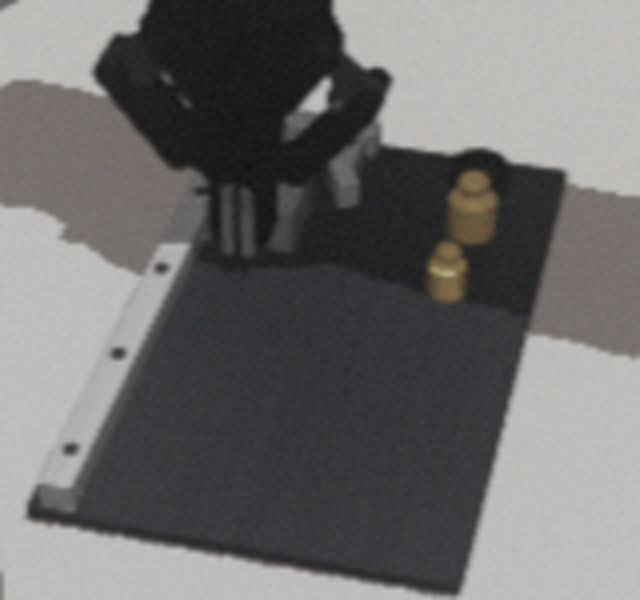

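View pics/p6_t.png

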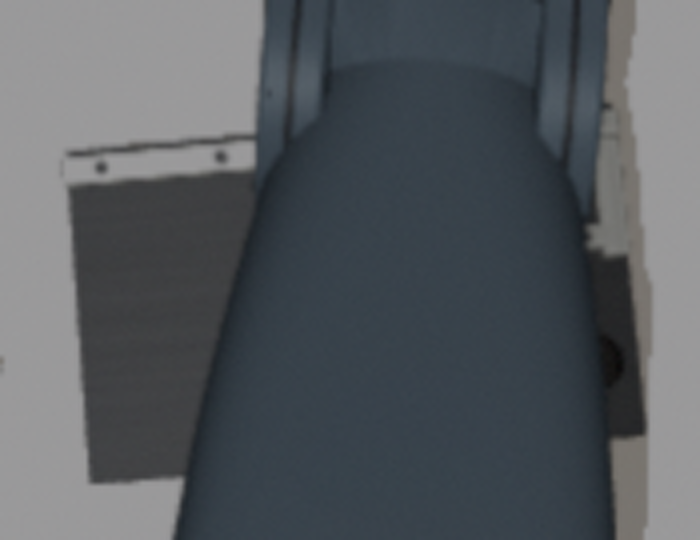

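Request:
arm_command:
  series:
    - [0.06,-0.002,0,0,0,0,0]
    - [0.06,-0.002,0,0,0,0,0]
    - [0.06,-0.002,0,0,0,0,0]
    - [0.06,-0.002,0,0,0,0,0]
    - [0.06,-0.002,0,0,0,0,0]
    - [0.06,-0.002,0,0,0,0,0]
    - [0.06,-0.002,0,0,0,0,0]
    - [0.06,-0.002,0,0,0,0,0]
    - [0.06,-0.002,0,0,0,0,0]
    - [0.05,-0.002,0,0,0,0,0]

```text
time: 15.98
ee_pos: [0.5877, -0.0139, 0.0176]
orientation: [2.324, -2.114, -0.001]
ft_force: [-2.7, 2.9, 2.1]
opening: -0.0001
```

```bash
python3 look.py p7
```

```text
t 15.97 tray [ 41.2 -68.2  17.6] yaw-rel 270.13 z [-6.e-04  2.e-04 -1.e+00] F [-2.7  2.9  2.1] op -0.000 q [-0.14  0.27 -0.08  1.22  0.   -1.8 ]
```

View pics/p7_s.png

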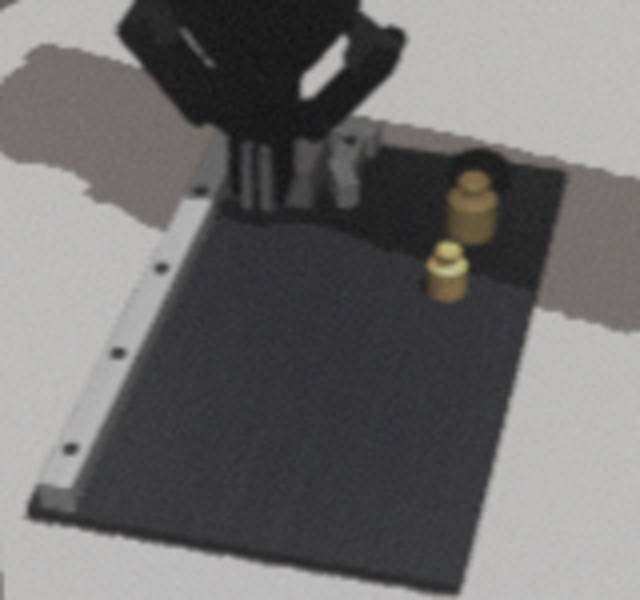

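Request:
arm_command:
  series:
    - [0.03,-0.002,0,0,0,0,0]
    - [0.03,-0.002,0,0,0,0,0]
    - [0.02,-0.001,0,0,0,0,0]
    - [0,0,0,0,0,0,0]

```text
time: 16.58
ee_pos: [0.5888, -0.019, 0.0175]
orientation: [2.323, -2.114, 0.001]
ft_force: [-1.5, 1.3, -0.4]
opening: -0.0
```

Request:
arm_command:
  series:
    - [0.02,-0.001,0,0,0,0,0]
    - [0.02,-0.001,0,0,0,0,0]
    - [0,0,0,0,0,0,0]

```text
time: 16.95
ee_pos: [0.5894, -0.0212, 0.0177]
orientation: [-2.324, 2.114, -0.001]
ft_force: [-0.2, 1.7, -0.9]
opening: 0.0001
```

Request:
arm_command:
  series:
    - [0.02,-0.001,0,0,0,0,0]
    - [0.02,-0.001,0,0,0,0,0]
    - [0,0,0,0,0,0,0]

```text
time: 17.32
ee_pos: [0.5894, -0.0213, 0.0177]
orientation: [-2.323, 2.11, 0.005]
ft_force: [-0.5, 7.2, 0.6]
opening: 0.0001
```

```bash
python3 look.py p8
```

```text
t 17.32 tray [ 42.2 -75.7  17.7] yaw-rel 270.21 z [-0.      0.0043 -1.    ] F [-0.5  7.2  0.6] op 0.000 q [-0.15  0.27 -0.08  1.22  0.   -1.82]
```

View pics/p8_s.png

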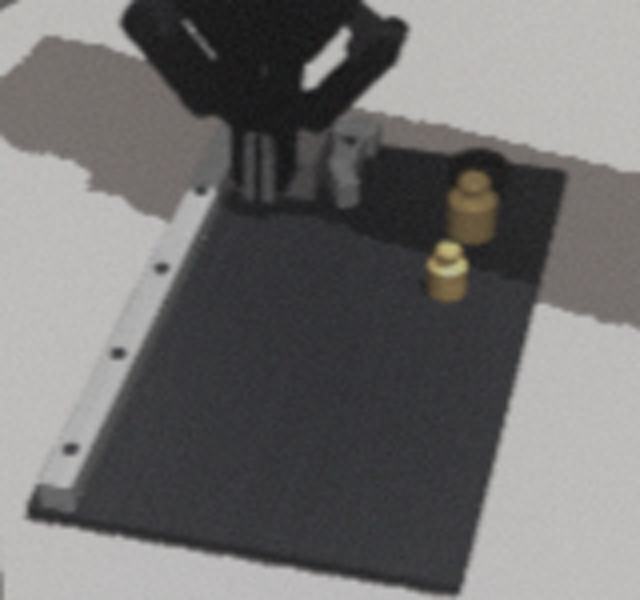

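Request:
arm_command:
  series:
    - [-0.05,0,0,0,0,0,0]
    - [-0.1,0,0,0,0,0,0]
    - [-0.2,0,0,0,0,0,0]
    - [-0.3,0,-0.2,0,0,0,0]
    - [-0.3,0,-0.5,0,0,0,0]
    - [-0.5,0,-0.6,0,0,0,0]
    - [-0.7,0,-0.4,0,0,0,0]
    - [-0.7,0,0,0,0,0,0]
    - [-0.7,0,0,0,0,0,0]
    - [-0.7,0,0,0,0,0,0]
    - [0,0,0,0,0,0,0]
    - [0,0,0,0,0,0,0]

```text
time: 18.92
ee_pos: [0.5652, 0.231, 0.1204]
orientation: [-2.325, 2.112, -0.001]
ft_force: [-0.0, -0.7, 0.1]
opening: -0.0002
```

```bash
python3 look.py p9; python3 sp.py 40 -105 top 3;python3 sp.py 40 -105 side 03; python3 sp.py 40 -105 top 13
```

```text
t 18.93 tray [ 41.4 177.7 120.4] yaw-rel 270.20 z [ 8.e-04 -4.e-04 -1.e+00] F [-0.  -0.7  0.1] op -0.000 q [ 0.28  0.27  0.13  1.43 -0.   -1.39]
(np.float64(0.4484766320343431), 36) [  47.59984486 -104.87398904    0.11543897]Traceback (most recent call last):
  File "sp.py", line 6, in <module>
    q=fit_edges(c,g,sgn(c,g,[TOPS[i] for i in ed],s0),s0); print(q[1:],tray2(q[0],PT))
  File "fit.py", line 26, in fit_edges
    r=least_squares(f,p,loss='soft_l1',f_scale=0.4,x_scale=[.01,.01,.05]); p=r.x
    return func(*args, **kwargs)
    vector_fun = VectorFunction(
        fun_wrapped,
    ...<6 lines>...
        workers=workers
    )
    self._update_fun()
    ~~~~~~~~~~~~~~~~^^
    self.f = self.fun_wrapped(xp_copy(self.x))
             ~~~~~~~~~~~~~~~~^^^^^^^^^^^^^^^^^
    return np.atleast_1d(self.fun(x))
                         ~~~~~~~~^^^
    return self.f(x, *self.args, **self.kwargs)
           ~~~~~~^^^^^^^^^^^^^^^^^^^^^^^^^^^^^^
  File "fit.py", line 25, in <lambda>
    f=lambda p:((proj(c,W(p,X))-M)*N).sum(1)
                 ~~~~^^^^^^^^^^
  File "h.py", line 15, in proj
  
[... 536 characters left out ...]
rint(q[1:],tray2(q[0],PT))
  File "fit.py", line 26, in fit_edges
    r=least_squares(f,p,loss='soft_l1',f_scale=0.4,x_scale=[.01,.01,.05]); p=r.x
  File "fit.py", line 25, in <lambda>
    f=lambda p:((proj(c,W(p,X))-M)*N).sum(1)
                 ~~~~^^^^^^^^^^
  File "h.py", line 15, in proj
    return cv2.projectPoints(np.array(X,float).reshape(-1,1,3),cv2.Rodrigues(np.array(c['R'],float))[0],np.array(c['t'],float),K(c),np.array(c['dist'],float))[0].reshape(-1,2)
           ^^^^^^^^^^^^^^^^^^^^^^^^^^^^^^^^^^^^^^^^^^^^^^^^^^^^^^^^^^^^^^^^^^^^^^^^^^^^^^^^^^^^^^^^^^^^^^^^^^^^^^^^^^^^^^^^^^^^^^^^^^^^^^^^^^^^^^^^^^^^^^^^^^^^^^^^^^^^^^
AttributeError: 'NoneType' object has no attribute 'reshape'
```

View pics/p9_s.png

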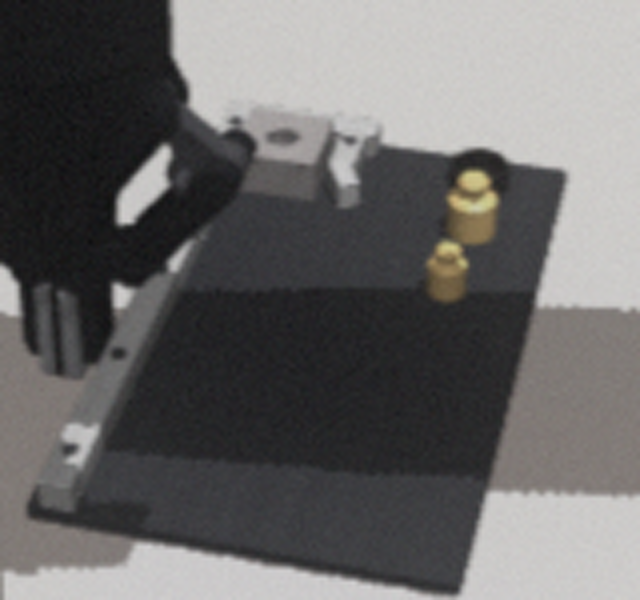

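View pics/p9_t.png

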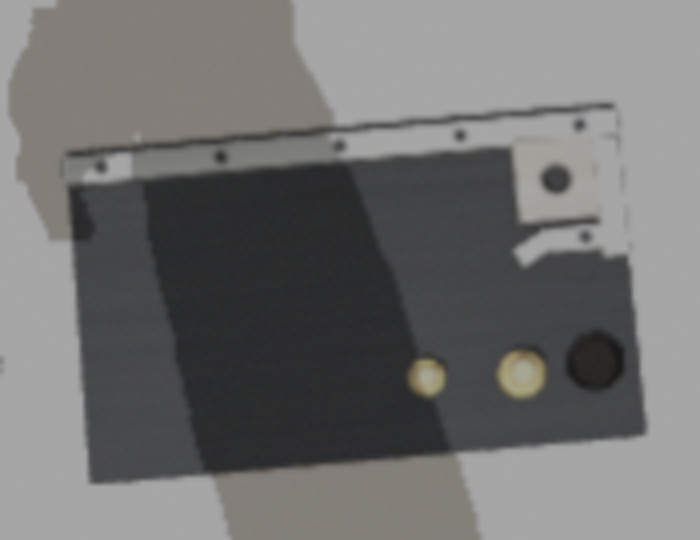

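```bash
python3 - <<'E'
from meas import *
from plan import PT,t2w
c=cam('top'); g=gray(c); s0=np.r_[t2w(40,-105,0)[:2],PT[2]]
S=sgn(c,g,[TOPS[3]],s0)[0][2]; print(S)
q=fit_edges(c,g,[TOPS[2]+(S,),TOPS[3]+(S,)],s0,win=2.5); print(q[1:],tray2(q[0],PT))
pt=fit_edges(c,g,TOPT[1:4],PT); print('tray now',pt)
# hole centroid
uv=proj(c,[np.r_[t2w(40,-105,30)]])[0]; u0,v0=uv.round().astype(int)
m=(g[v0-8:v0+9,u0-8:u0+9]<100).astype(np.uint8); n,l,st,ce=cv2.connectedComponentsWithStats(m)
k=l[8,8]; w=np.clip(150-g[v0-8:v0+9,u0-8:u0+9],0,None)*cv2.dilate((l==k).astype(np.uint8),np.ones((3,3)))
yy,xx=np.mgrid[-8:9,-8:9]; h=[u0+(w*xx).sum()/w.sum(),v0+(w*yy).sum()/w.sum()]
X=ray(c,[h],.030)[0]; print('hole',uv,h,st[k],tray2([X[0],X[1],0],PT)[:2])
a=c['frame'][155:215,315:370,::-1]; im=cv2.resize(a,None,fx=10,fy=10,interpolation=cv2.INTER_CUBIC); cv2.imwrite('pics/home.png',im)
E
```

```text
1.0
(np.float64(0.1009688674505835), 50) [ 3.99182683e+01 -1.04688013e+02  9.13916323e-03]
tray now (array([0.54075956, 0.05004091, 0.09029577]), np.float64(0.21349122177805988), 75)
hole [338.53009023 184.28554436] [np.float64(338.51512002494025), np.float64(184.4011223111296)] [ 5  6  6  6 32] [  39.77248911 -104.946706  ]
```

View pics/home.png

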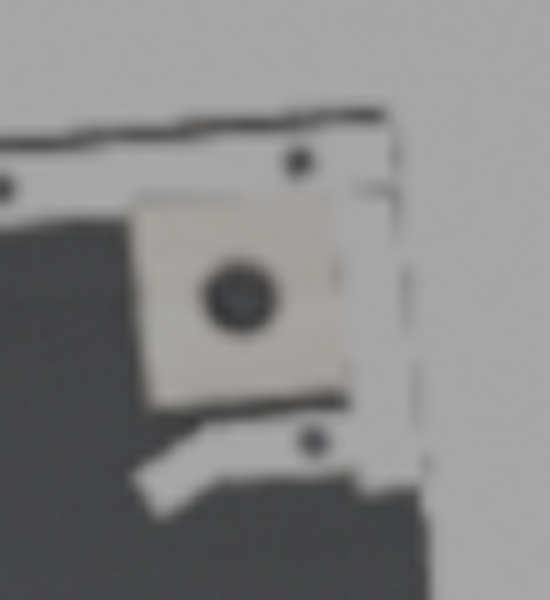

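```bash
python3 - <<'E'
from meas import *
from plan import PT,t2w
def line(c,g,p,a,b,sg,z,m=.15,n=30):
    pts=seg(a,b,n=n,m=m); pr=proj(c,W(p,pts)); d=pr[-1]-pr[0]; d/=np.linalg.norm(d); nn=np.array([-d[1],d[0]])
    off=np.arange(-2.5,2.51,.05); P=pr[:,None]+off[None,:,None]*nn
    G=np.gradient(map_coordinates(g,[P[...,1],P[...,0]],order=3),axis=1)*sg
    w=np.clip(G,0,None)*np.exp(-((off-off[G.argmax(1)][:,None])/0.8)**2); o=(w*off).sum(1)/w.sum(1)
    X=ray(c,pr+o[:,None]*nn,z); T=np.array([tray2([x[0],x[1],0],PT)[:2] for x in X]); return T
for cn in('top','side'):
    g=0
    for i in range(6):
        c=cam(cn); g=g+gray(c)/6
    s0=np.r_[t2w(40,-105,0)[:2],PT[2]]
    sa=sgn(c,g,[TOPS[3]],s0)[0][2]
    T=line(c,g,s0,*TOPS[3],sa,.03); k=np.polyfit(T[:,0],T[:,1],1); print(cn,'+y face: y=%.2f ang %.4f'%(T[:,1].mean(),-k[0]))
    if cn=='top':
        T=line(c,g,s0,*TOPS[2],sa,.03); k=np.polyfit(T[:,1],T[:,0],1); print(cn,'-x face: x=%.2f ang %.4f'%(T[:,0].mean(),k[0]), T[::6].round(1).tolist())
    # tray edges: front, rail
        for a_,b_,s_,z in TOPT:
            T=line(c,g,PT,a_,b_,s_,z and a_[2]); i=0 if abs(b_[1]-a_[1])>abs(b_[0]-a_[0]) else 1
            k=np.polyfit(T[:,1-i],T[:,i],1); print('tray edge',a_,b_,'%.2f ang %.4f'%(T[:,i].mean(),k[0]*(1 if i else -1)))
print(robot.get_obs()['time'])
E
```

```text
top +y face: y=-84.69 ang 0.0023
top -x face: x=20.02 ang -0.0179 [[20.3, -119.0], [20.0, -113.2], [20.0, -107.4], [20.1, -101.6], [20.0, -95.8]]Traceback (most recent call last):
  File "<stdin>", line 19, in <module>
ValueError: not enough values to unpack (expected 4, got 3)
```

```bash
python3 - <<'E'
from plan import *
o,_=state(); print(np.abs(o['qvel']).max()); print(robot.sign_off())
E
```

```text
t 19.52 tray [ 41.5 177.  119.7] yaw-rel 270.11 z [-1.e-04  0.e+00 -1.e+00] F [-0.1  0.9  0.2] op -0.000 q [ 0.28  0.27  0.13  1.43  0.   -1.39]
0.0031898056250652725
the job is handed in; nothing more can be done
None
```

The spacer is home in the corner pocket, square against the rail and the end stop. The job was handed in at 19.5 s of the 51 s allowed.

**What I did:** With the closed fingertips, I pushed the spacer back until it stalled flat on the rail at about 7 N. I then slid it right along the rail with a slight push toward the rail. It stalled on the end stop, again at about 7 N. I drew the fingers straight back, then up and clear.

**Last checks:**
- **Position:** The top picture puts the spacer's hole at tray (39.8, -104.9) mm; home is (40, -105). The front face is at x = 20.0 mm, as it should be. The left face is at y = -84.7 mm (ideal -85), within the calibration error.
- **Squareness:** The clearest edge, the left face, reads 0.002 rad off square. The other readings disagreed: an overall two-edge fit gave 0.009 rad, and the front-edge line gave 0.018 rad. I put those down to the nearby lip and stop disturbing that edge, because the rest of the front edge reads straight.
- **Other objects:** The weights and cap are where they were, judged by eye in the pictures.
- **Failed checks:** Some fits failed where edges were hidden: two in mid-slide, two with the spacer home. My last script also crashed before it re-measured the tray edges or the side view, so those two cross-checks were not made.

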